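# Free the tool carrier and hold it level above its dock

### The job

Take the steel retaining bar out of the dock's forks and lay it flat, lengthwise, in the middle of the black rubber mat, without dropping it. Then take the tool carrier by its handle, lift it straight up about 12 cm out of the dock, level all the way and with its three tools still standing in their pockets, and finish while still holding it level and motionless above the dock; do not put it down or let go, and leave the other things on the bench where they are.

Things in the scene. Friction and masses are not known exactly. Their poses are not given: they have to be found in the camera images.
- dock: fixed aluminium dock, plate 150 (x) x 205 (y) x 20 mm; origin: centre of its underside, z up. Posts at y = +-90 mm (44 wide in x, 14 thick) end in forks: the bar rests at 150 mm height between prongs (28 mm gap in x) that reach 166 mm. The carrier stands on the plate between the posts (13 mm play each way) and two 10 mm high rims at its x sides (3 mm play). Yaw up to 0.3 rad, on left or right
- bar: loose steel retaining bar, 0.20 kg: strip 20 (x) x 210 (y) x 8 mm thick with an upright grip tab on its middle, 14 mm thick (x), 40 long (y), from 8 to 44 mm above the underside. Origin: centre of the strip's underside, y along the strip, z up. It lies in the dock's forks, 13 mm above the carrier's handle and parallel to it
- bar_tab (a point): point in the bar's grip tab to grip at, 34 mm above the bar's underside (10 mm below the tab's top); close across the bar's x
- carrier: loose grey plastic tool carrier, 0.3 to 0.5 kg empty: block 120 (x) x 140 (y) x 22 mm with four pockets 30 mm wide, 14 mm deep at x = +-36, y = +-42 mm (three filled), and a handle on top. Origin: centre of its underside, z up; it stands on the dock's plate, 20 mm above the bench, axes along the dock's
- carrier_handle (a point): middle of the carrier's handle, 105 mm above its underside: a flat straight black plastic bar along the carrier's y, 14 mm thick (x), 24 tall (93 to 117 mm above the underside), 132 long, with a post at each end and 71 mm free below; close across x. The load is uneven (centre of mass up to 15 mm off the middle along y): grip firmly, about 40 N
- holder_big: loose dark steel tool holder, 0.20 kg, 27 mm shank, 38 mm flange, 55 mm tall, standing in a pocket of the carrier (top 63 mm above the carrier's underside); origin at the centre of its foot, z up
- holder_mid: loose dark steel tool holder with a thin nose, 0.13 kg, 42 mm tall, flange 38 mm, standing in a pocket of the carrier; origin at the centre of its foot, z up
- plug: loose plain aluminium plug, 0.07 kg, 27 mm across, 48 mm tall, standing in a pocket of the carrier; origin at the centre of its foot, z up
- mat: fixed black rubber mat lying on the bench, 130 (x) x 260 (y) x 3 mm; origin at the centre of its underside, z up; turned up to 0.3 rad, on the half of the bench where the dock is not
- jar: bystander: small capped amber glass jar, 40 mm across, 60 mm tall, standing between the dock side and the mat side
- holder_spare: bystander: a spare tool holder like the big one in the carrier, but standing on the bench, 38 mm across, 55 mm tall; do not mistake it for those in the carrier
- screwdriver: bystander: screwdriver lying on the bench at the left
- wrench: bystander: wrench lying on the bench at the right
- collar: bystander: flat steel shaft collar, 48 mm across, 14 mm high, on the far side
- deburrer: bystander: blue round-ended deburring handle, 18 mm thick, about 110 mm long, lying on the far side
- jaw: bystander: small stepped steel vise jaw, 50 x 30 x 35 mm, on the far side
There are look-alikes about, which are no part of the job. Of the things shaped like the bar, the steel one is meant. What is shaped like the carrier but brown is not meant.

How it is judged (in metres and radians):
On the way, in this order (a step that is already met when the one before it is completed fails the run):
1. the bar lies flat and lengthwise in the middle of the mat, let go, while the carrier still stands in the dock (x of bar in the frame of mat between -0.055 and 0.055 m and y of bar in the frame of mat between -0.055 and 0.055 m and angle between the y axis of bar and the y axis of mat, either way round below 0.35 rad and height (world z) of bar below 0.01 m and angle between bar's own z axis and vertical below 0.12 rad and linear speed of bar below 0.03 m/s and contact force between the fingers and bar below 0.05 N and z of carrier in the frame of dock below 0.025 m and horizontal distance between carrier and dock below 0.03 m), for 0.2 s.
2. the carrier is held level in the air above the dock with its three tools (z of carrier in the frame of dock above 0.1 m and horizontal distance between carrier and dock below 0.06 m and angle between carrier's own z axis and vertical below 0.09 rad and linear speed of carrier below 0.03 m/s and angular speed of carrier below 0.15 rad/s and contact force between the fingers and carrier above 1 N and contact force between carrier and dock below 0.05 N and contact force between carrier and bar below 0.05 N and z of holder_big in the frame of carrier between 0 and 0.018 m and x of holder_big in the frame of carrier between -0.05 and 0.05 m and y of holder_big in the frame of carrier between -0.056 and 0.056 m and angle between each of holder_big, holder_mid, plug's own z axis and vertical below 0.25 rad and z of holder_mid in the frame of carrier between 0 and 0.018 m and x of holder_mid in the frame of carrier between -0.05 and 0.05 m and y of holder_mid in the frame of carrier between -0.056 and 0.056 m and z of plug in the frame of carrier between 0 and 0.018 m and x of plug in the frame of carrier between -0.05 and 0.05 m and y of plug in the frame of carrier between -0.056 and 0.056 m), for 0.3 s.
At the end, for the whole second after the job is handed in: Carrier held by the fingers alone, still (30 mm/s), underside 80 mm or more above the dock's plate, within 60 mm of the dock's centre, tilt under 0.09 rad, three tools in its pockets; bar flat on the mat, centre within 55 mm of the mat's in x and y, lengthwise to 0.35 rad (all of step 2 and x of bar in the frame of mat between -0.055 and 0.055 m and y of bar in the frame of mat between -0.055 and 0.055 m and angle between the y axis of bar and the y axis of mat, either way round below 0.35 rad and height (world z) of bar below 0.01 m and angle between bar's own z axis and vertical below 0.12 rad and linear speed of bar below 0.03 m/s); the arm keeps its last pose, push and grip.
It fails at once if a bystander was moved more than 25 mm (distance of any of jar, holder_spare, screwdriver, wrench, collar, deburrer, jaw from where it was at the start of the episode above 0.025 m).
It fails at once if the bar was dropped from more than 30 mm (height (world z) of bar above 0.03 m and contact force between bar and anything else below 0.01 N).
It fails at once if the carrier tilted more than 0.25 rad (angle between carrier's own z axis and vertical above 0.25 rad).
It also fails if it takes over 58 s, if anything falls off the work surface, if the arm or the gripper's body presses on something with over 40 N, if the wrist force passes 120 N, or if a joint passes its speed limit or range.

### The arm

A 6-joint arm with a two-finger parallel gripper is mounted at the origin on the work surface. World frame = base frame: x ahead of the robot, y to its left, z up, the work surface at z = 0. Lengths are in m, angles in degrees, forces in N, time in s.
With the tool pointing down it reaches from about 0.375 to 0.9 m from the base axis. Payload 3.1 kg.
Tool frame: the origin (TCP) lies midway between the tips of the shut fingers; the grasp point (between the pads) lies 19 mm behind it; z points along the fingers, y is the direction in which the jaws open and shut (so a half turn about z gives the same grasp; the last joint's range is limited). The gripper opens to 87 mm and grips with 3 to 60 N. Pads are 19 mm wide; open, the fingers measure 117 mm over their backs; the gripper's body (75 mm by 190 mm) begins 51 mm behind the grasp point.
Start: joints at [58.528, 30.224, 82.088, -0, 67.689, -10.227], TCP at [0.226, 0.583, 0.223] pointing down, gripper open.
Joint ranges: [-176.69, 176.69], [-43.24, 126.21], [12.49, 139.97], [-82, 262], [0, 151.66], [-163.58, 163.58]. Speed limits (degrees/s): [159.86, 159.86, 180, 180, 180, 180].

### API

Orientations are given as a 3x3 rotation matrix whose columns are the frame's x, y, z axes.
In Python, from rig import status, vision, bot, models gives the robot as it stands.
- The arm moves only by the tool send_rows, never from a script. Its argument "moves" is a list of rows, each a list of 7 numbers: the shift along the tool's x, y, z in units of 25 mm (1.0 is 25 mm), then the turn, a rotation vector about the tool's x, y, z in units of 10 degrees (1.0 is 10 degrees), then the closure, from -1 (fully open) to 1 (shut), so that 0 is half open. In form: [[dx, dy, dz, rx, ry, rz, hand], ...]. A call has 1 to 12 rows; each row shifts and turns the commanded pose from where the row before left it, along the tool's axes as they then stand; what a row does not reach is not made up. A row lasts 1/8 s, in which the tool goes at most 62.5 mm and 10.7 degrees, less where a joint would pass 70% of its speed; a pose out of reach is approached as far as the arm can. A call is refused whole if a number of a shift passes 1 or a number of a turn 1, either way. A call with a gripper value outside its range is refused whole. The fingers move at their own pace and stop on an object; the grip force is fixed at half the most. Time passes only in rows, so rows that do not move let the fingers close. It gives the time, the measured TCP pose, the force and the opening at its end, in the units of the state.
- status.read_state(): the state, without advancing time (a new reading comes with each control period).
- vision.capture(name): name is "scene" or "top" or "wrist"; returns a dict with "img" (480x640x3 uint8, red, green, blue), "depth" (480x640 float32, m along the optical axis (not along the pixel's ray), 0 where there is no reading), "fx", "fy", "cx", "cy" (pixels), "pose" (4x4, takes a point from camera to world coordinates); the wrist camera has in their place "hand_eye" (4x4, takes a point from camera to tool coordinates, whose origin is the TCP and whose axes are the flange's). Camera axes: x right, y up, looking along -z (the intrinsics and any distortion apply to the point x, -y, -z); pixel columns grow to the right and rows downward; lengths in m; the calibration is good to about 2 mm. A picture is of the moment at which its call begins: read the wrist's pose just before it.
- bot.hand_in(): hands the job in, once; it reports no verdict.
Trained networks look in the newest picture that a camera, given by its name, has taken for a name from the list of things; names that differ only in an ending like _2 or _b are one class to them, and where a whole thing is asked for, a point or a joint stands for the part that bears it (a point fixed in the world has none). Each returns a list of dicts, best first, with "confidence" (0 to 1); they miss things now and then, are a little off and sometimes report something else, mostly with a low value. They report only what shows in the picture. A call takes as long as a camera call. They do not tell look-alikes from the thing itself.
- models.masks_of(camera, name): "mask" (480x640 bool, what is visible of it) and "extent" ([left, top, right, bottom] in pixels, round what is visible of it).
- models.landmark_of(camera, name): "point" ([column, row] in pixels: a listed point, or the origin of a listed thing).
The state is a dict: "time_s": time; "joint_positions": joint angles; "qvel": joint speeds; "tau": joint torques, N m; "position": TCP position; "tcp_rot": TCP orientation; "force": force on the tool from outside, world axes, zero at the start; "moment": the same for the moment, N m; "opening": opening from 0.0 (shut) to 1.0 (fully open).
Only numpy, scipy, OpenCV 4.12 (cv2) and the standard library are available. Lean on these libraries where they do the work, as an engineer would, in place of code of your own. Each camera call takes 0.05 s, during which the arm holds its last target.

## Working session

There is one attempt and no reset: what is moved stays moved. The work goes in short steps, Python scripts to look and compute and a tool call to move; the robot and the scene stay as the last step left them, time stands still between calls to the robot, and variables do not carry over. Pictures are saved under pics/ and viewed, and the job is handed in when it is done.

Besides the shell and the picture viewer there is one more tool, called after "Call:" in YAML: its name, and indented under it one key for each argument. send_rows: Moves the arm, as the interface text tells. Its arguments: {"type":"object","properties":{"moves":{"type":"array"}},"required":["moves"]}

```bash
ls; mkdir -p pics; python3 - <<'E'
from rig import status, vision, bot, models
import cv2, numpy as np
s=status.read_state()
for k,v in s.items(): print(k,np.round(v,3).tolist())
for n in ("scene","top","wrist"):
    c=vision.capture(n)
    cv2.imwrite(f"pics/{n}0.png",c["img"][:,:,::-1])
    print(n,c["fx"],c["fy"],c["cx"],c["cy"],[k for k in c if k not in("img","depth")]); print(np.round(c.get("pose",c.get("hand_eye")),3))
E
```

```text
pics
time_s 0.0
joint_positions [58.528, 30.277, 82.156, -0.0, 67.69, -10.226]
qvel [0.023, 0.008, -0.015, 0.144, -0.072, -0.01]
tau [-0.002, -44.005, -17.659, 0.063, 0.058, -0.0]
position [0.226, 0.582, 0.222]
tcp_rot [[-0.932, 0.362, -0.001], [0.362, 0.932, -0.002], [0.0, -0.002, -1.0]]
force [0.369, 0.388, -0.412]
moment [0.034, -0.023, 0.013]
opening 1.001
scene 598.586809486908 598.586809486908 319.37420783116823 238.1110915274491 ['fx', 'fy', 'cx', 'cy', 'pose']
[[-0.512 -0.541  0.667  1.476]
 [ 0.859 -0.308  0.409  0.569]
 [-0.016  0.783  0.622  1.028]
 [ 0.     0.     0.     1.   ]]
top 510.10688109643235 510.10688109643235 322.20871195998046 251.79972713696708 ['fx', 'fy', 'cx', 'cy', 'pose']
[[-0.011  0.979 -0.206  0.218]
 [-1.    -0.012 -0.002 -0.011]
 [-0.004  0.206  0.979  1.573]
 [ 0.     0.     0.     1.   ]]
wrist 370.4248175547211 370.4248175547211 318.3894238729283 240.61515729753978 ['fx', 'fy', 'cx', 'cy', 'hand_eye']
[[-0.     0.965  0.264  0.072]
 [ 1.     0.    -0.     0.   ]
 [-0.     0.264 -0.965 -0.162]
 [ 0.     0.     0.     1.   ]]
```

View pics/scene0.png

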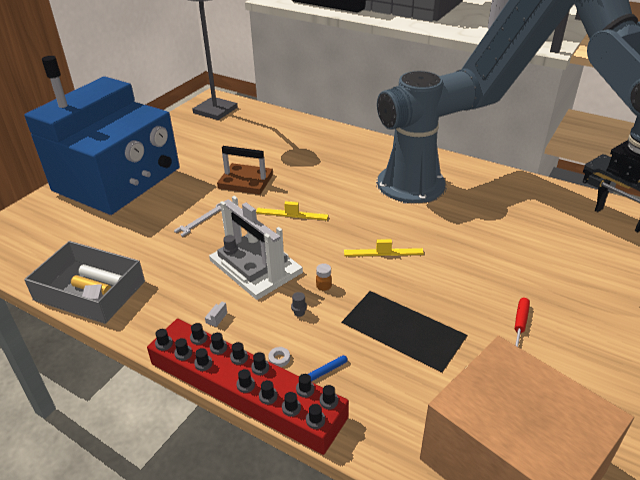

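View pics/top0.png

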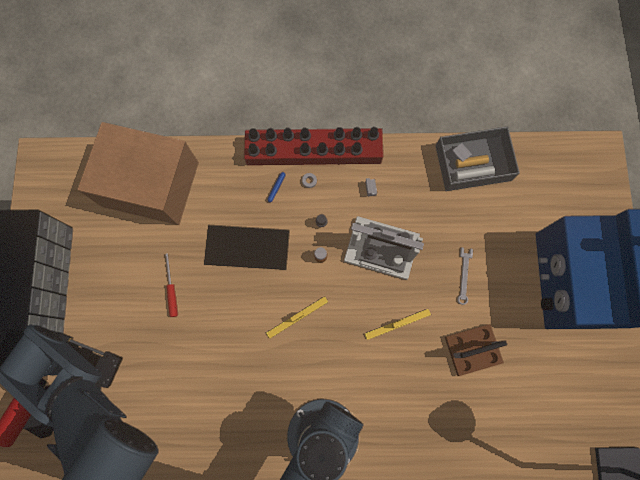

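View pics/wrist0.png

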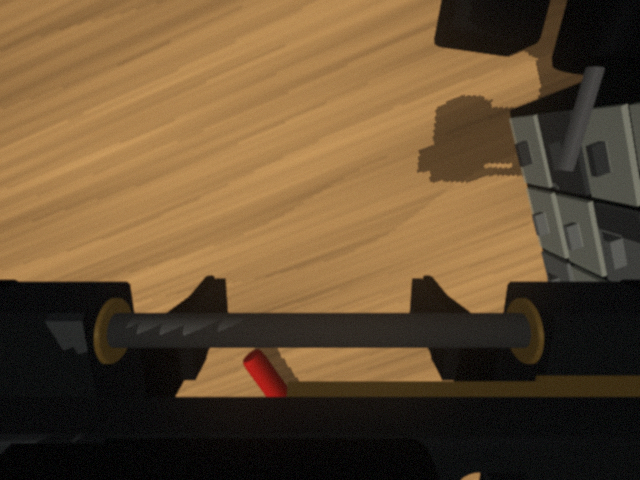

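```bash
cat > h.py <<'E'
from rig import status, vision, bot, models
import cv2, numpy as np
np.set_printoptions(suppress=True,precision=4)
def cap(n):
    if n=="wrist":
        s=status.read_state(); c=vision.capture(n)
        T=np.eye(4);T[:3,:3]=s["tcp_rot"];T[:3,3]=s["position"]
        c["pose"]=T@np.array(c["hand_eye"])
    else: c=vision.capture(n)
    return c
def cloud(c):
    d=c["depth"]; v,u=np.mgrid[0:480,0:640]
    p=np.stack([(u-c["cx"])/c["fx"]*d,-(v-c["cy"])/c["fy"]*d,-d],-1)
    P=np.array(c["pose"]); w=p@P[:3,:3].T+P[:3,3]; w[d==0]=np.nan
    return w
def onplane(c,uv,z):
    P=np.array(c["pose"]); u,v=uv
    r=P[:3,:3]@np.array([(u-c["cx"])/c["fx"],-(v-c["cy"])/c["fy"],-1]); o=P[:3,3]
    return o+r*(z-o[2])/r[2]
def proj(c,p):
    P=np.array(c["pose"]); q=(np.asarray(p)-P[:3,3])@P[:3,:3]
    return np.stack([c["cx"]+c["fx"]*q[...,0]/-q[...,2], c["cy"]-c["fy"]*q[...,1]/-q[...,2]],-1)
E
python3 - <<'E'
from h import *
for n in("scene","top"):
    c=cap(n); img=c["img"][:,:,::-1].copy()
    for name in("bar","bar_tab","carrier","carrier_handle","dock","mat"):
        for f,fn in(("m",models.masks_of),("l",models.landmark_of)):
            try:
                for r in fn(n,name)[:4]:
                    print(n,name,round(r["confidence"],2),r.get("extent",r.get("point")))
            except Exception as e: print(n,name,f,e)
    np.savez(f"{n}.npz",**{k:np.array(v) for k,v in c.items()})
    a=img[190:310,190:350] if n=="scene" else img[200:295,300:440]
    cv2.imwrite(f"pics/{n}_crop.png",cv2.resize(a,None,fx=5,fy=5,interpolation=2))
E
```

```text
scene bar 0.97 [344.3, 239.0, 423.8, 258.8]
scene bar 0.91 [258.5, 201.6, 327.8, 220.1]
scene bar 0.76 [225.5, 196.9, 283.9, 242.0]
scene bar 0.85 [248.8, 220.3]
scene bar 0.79 [384.2, 252.2]
scene bar 0.74 [255.5, 267.1]
scene bar 0.52 [514.5, 335.4]
scene bar_tab 0.96 [226.4, 199.9, 280.0, 239.0]
scene bar_tab 0.91 [348.5, 239.3, 421.9, 259.0]
scene bar_tab 0.72 [514.3, 298.8, 530.2, 344.5]
scene bar_tab 0.71 [257.3, 200.1, 329.8, 219.4]
scene bar_tab 0.91 [289.5, 204.5]
scene bar_tab 0.58 [250.2, 208.9]
scene bar_tab 0.57 [215.1, 317.6]
scene bar_tab 0.55 [388.6, 240.3]
scene carrier 0.96 [214.9, 213.3, 284.9, 280.1]
scene carrier 0.75 [215.6, 148.2, 272.2, 192.6]
scene carrier 0.57 [223.7, 233.5, 236.7, 253.9]
scene carrier 0.95 [243.8, 185.0]
scene carrier 0.85 [251.3, 257.8]
scene carrier_handle 0.93 [217.5, 147.6, 273.6, 197.4]
scene carrier_handle 0.71 [216.7, 214.8, 286.2, 281.4]
scene carrier_handle 0.59 [245.8, 229.5]
scene carrier_handle 0.58 [242.4, 152.7]
scene carrier_handle 0.27 [323.4, 285.5]
scene dock 0.77 [209.8, 197.6, 303.6, 298.2]
scene dock 0.92 [255.7, 265.5]
[... 459 characters left out ...]
_tab 0.7 [370.4, 185.6]
top bar_tab 0.61 [390.3, 231.9]
top bar_tab 0.59 [400.5, 321.2]
top carrier 0.85 [445.7, 322.9, 506.2, 377.3]
top carrier 0.78 [473.2, 348.3]
top carrier 0.67 [385.1, 252.1]
top carrier_handle 0.84 [362.4, 220.1, 415.0, 272.1]
top carrier_handle 0.66 [446.3, 323.5, 507.0, 374.3]
top carrier_handle 0.63 [170.2, 259.0, 180.4, 318.3]
top carrier_handle 0.85 [390.3, 236.0]
top carrier_handle 0.72 [485.4, 348.4]
top carrier_handle 0.33 [307.6, 179.9]
top dock 0.79 [344.8, 217.1, 422.2, 283.7]
top dock 0.39 [359.5, 220.4, 414.8, 272.9]
top dock 0.25 [366.1, 177.6, 377.4, 197.2]
top mat 0.95 [205.3, 227.2, 287.7, 270.1]
top mat 0.95 [245.8, 245.3]
top mat 0.28 [319.5, 255.8]
```

View pics/scene_crop.png

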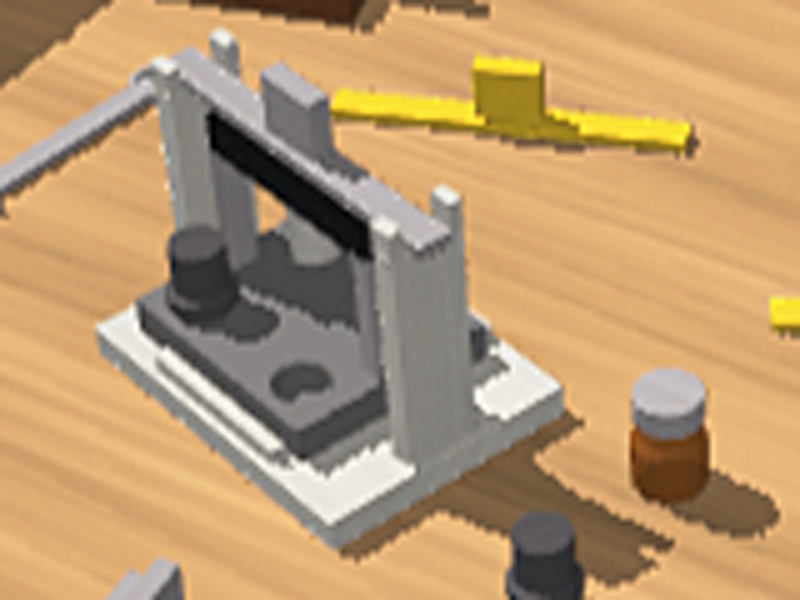

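View pics/top_crop.png

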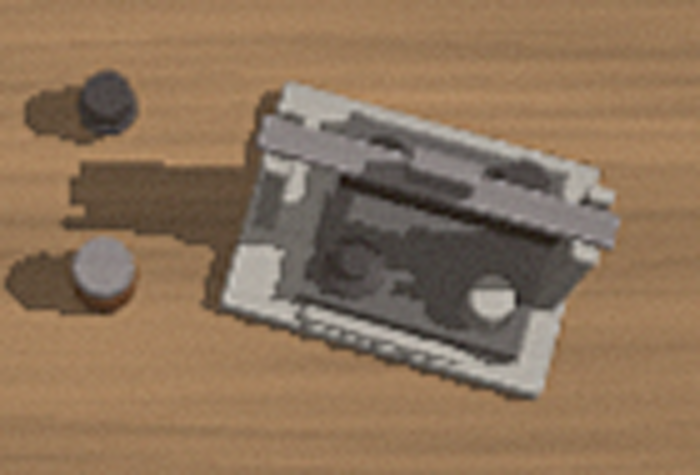

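The things that could be mistaken for the bar and carrier, by top-view pixel:
- **Bar:** grey steel bar in the forks (384,236), yellow bars at (297,317) and (398,323).
- **Carrier:** grey one in the dock (385,252), brown one at (473,349).

I choose the grey bar and the grey carrier in the dock. The crops confirm both: a grey bar with its tab lying in the forks, above the black handle. Next I measure their poses.

```bash
python3 - <<'E'
from h import *
def L(n): return {k:v for k,v in np.load(n+".npz").items()}
def rect(p):
    r=cv2.minAreaRect((p*1000).astype(np.float32)); b=cv2.boxPoints(r); 
    e=[b[1]-b[0],b[2]-b[1]]; l=max(e,key=np.linalg.norm)
    return np.round(r[0],1), np.round(sorted(r[1]),1), round(np.degrees(np.arctan2(l[1],l[0])),2)
for n in("top","scene"):
    c=L(n); w=cloud(c); img=c["img"].astype(int)
    for uv in([(385,247)] if n=="top" else [(255,260)]):
        u,v=uv; box=np.zeros((480,640),bool); box[v-60:v+60,u-60:u+60]=1
    if n=="top": reg=(w[...,0]>.35)&(w[...,0]<.75)&(w[...,1]<-.02)&(w[...,1]>-.35)
    else: reg=(w[...,0]>.35)&(w[...,0]<.75)&(w[...,1]<-.02)&(w[...,1]>-.35)
    z=w[...,2]
    for lo,hi in((.185,.205),(.150,.163),(.125,.14),(.15,.17),(.014,.026)):
        m=reg&(z>lo)&(z<hi)
        nl,lab,st,ce=cv2.connectedComponentsWithStats(m.astype(np.uint8))
        for i in range(1,nl):
            if st[i,4]>15: p=w[lab==i]; print(n,(lo,hi),st[i,4],rect(p[:,:2]),np.round(np.median(p,0),4))
    # mat: 
    m=models.masks_of(n,"mat")[0]["mask"]
    p=np.array([onplane(c,(u,v),.003) for v,u in np.argwhere(m)]); print(n,"mat",rect(p[:,:2]),np.nanmedian(w[m],0))
E
```

```text
top (0.185, 0.205) 84 (array([ 560.1, -193.6]), array([16.7, 39.4]), np.float32(74.92)) [ 0.5595 -0.1921  0.1941]
top (0.15, 0.163) 449 (array([ 561.1, -193.5]), array([ 41.5, 208.5]), np.float32(70.76)) [ 0.5575 -0.191   0.1586]
top (0.125, 0.14) 23 (array([ 564. , -160.4]), array([ 5. , 39.3]), np.float32(71.69)) [ 0.5629 -0.1585  0.1339]
top (0.125, 0.14) 54 (array([ 543.6, -224.8]), array([ 5.2, 85.2]), np.float32(73.88)) [ 0.5435 -0.2234  0.1342]
top (0.15, 0.17) 549 (array([ 559.7, -192.9]), array([ 47.1, 208.3]), np.float32(72.67)) [ 0.5564 -0.1936  0.1593]
top (0.014, 0.026) 28 (array([ 739.6, -168.8]), array([16.1, 27.7]), np.float32(-85.66)) [ 0.7398 -0.1751  0.0201]
top (0.014, 0.026) 81 (array([ 641.3, -140.2]), array([25.3, 52.7]), np.float32(73.28)) [ 0.6442 -0.143   0.0207]
top (0.014, 0.026) 58 (array([ 597.8, -286.4]), array([24. , 50.4]), np.float32(68.27)) [ 0.5993 -0.2956  0.0203]
top (0.014, 0.026) 409 (array([ 546.1, -153.8]), array([102.5, 135.4]), np.float32(72.77)) [ 0.5429 -0.1161  0.0205]
top (0.014, 0.026) 158 (array([ 480.6, -258.1]), array([46.6, 89. ]),
[... 473 characters left out ...]
5592 -0.2099  0.1335]
scene (0.125, 0.14) 83 (array([589.7, -99.7]), array([15.7, 45.6]), np.float32(-33.38)) [ 0.5931 -0.0994  0.1334]
scene (0.15, 0.17) 640 (array([ 561.2, -188.4]), array([ 49.9, 215.1]), np.float32(72.74)) [ 0.5687 -0.1714  0.1579]
scene (0.014, 0.026) 902 (array([ 561.8, -190. ]), array([151.9, 215.2]), np.float32(74.11)) [ 0.6084 -0.1254  0.0197]
scene (0.014, 0.026) 17 (array([ 740.8, -176.7]), array([ 8.9, 16.5]), np.float32(-2.7)) [ 0.7413 -0.1751  0.0195]
scene (0.014, 0.026) 21 (array([ 740. , -149.6]), array([ 4.8, 18.3]), np.float32(6.21)) [ 0.7384 -0.15    0.0214]
scene mat (array([570.3, 234. ]), array([133.7, 261.7]), np.float32(85.26)) [0.5732 0.2429 0.0028]
```

Call:
send_rows:
  moves:
    - [0, 0, -1, 0, 0, 0, -1]
    - [-1, -1, -1, 0, 0, 0, -1]
    - [-1, -1, 0, 0, 0, 0, -1]
    - [-1, -1, 0, 0, 0, 0, -1]
    - [-1, -1, 0, 0, 0, 0, -1]
    - [-1, -1, 0, 0, 0, 0, -1]
    - [-1, -1, 0, 0, 0, 0, -1]
    - [-1, -1, 0, 0, 0, 0, -1]
    - [-1, -1, 0, 0, 0, 0, -1]
    - [-1, -1, 0, 0, 0, 0, -1]
    - [-1, -1, 0, 0, 0, 0, -1]
    - [-1, -1, 0, 0, 0, 0, -1]

```text
time_s: 3.05
position: [0.3835, 0.2255, 0.2728]
tcp_rot: [[-0.932, 0.362, 0.001], [0.362, 0.932, 0.0], [-0.001, 0.0, -1.0]]
force: [0.5, 0.3, 1.0]
opening: 0.998
```

Call:
send_rows:
  moves:
    - [-1, -1, 0, 0, 0, 0, -1]
    - [-1, -1, 0, 0, 0, 0, -1]
    - [-1, -1, 0, 0, 0, 0, -1]
    - [-1, -1, 0, 0, 0, 0, -1]
    - [-1, -1, 0, 0, 0, 0, -1]
    - [-1, -1, 0, 0, 0, 0, -1]
    - [-1, -1, 0, 0, 0, 0, -1]
    - [-1, -1, 0, 0, 0, 0, -1]
    - [-1, -1, 0, 0, 0, 0, -1]
    - [-1, -1, 0, 0, 0, 0, -1]
    - [-1, -1, 0, 0, 0, 0, -1]
    - [-0.5, -1, 0, 0, 0, 0, -1]

```text
time_s: 4.55
position: [0.5433, -0.1587, 0.2726]
tcp_rot: [[-0.932, 0.363, 0.001], [0.363, 0.932, -0.0], [-0.001, -0.0, -1.0]]
force: [-0.1, 0.1, 0.9]
opening: 1.0
```

Call:
send_rows:
  moves:
    - [0, 0, 0, 0, 0, 0.95, -1]
    - [0, 0, 0, 0, 0, 0.95, -1]
    - [0, 0, 0, 0, 0, 0.95, -1]
    - [0, 0, 0, 0, 0, 0.95, -1]
    - [0, 0, 0, 0, 0, 0.95, -1]
    - [0, 0, 0, 0, 0, 0.95, -1]
    - [0, 0, 0, 0, 0, 0.95, -1]
    - [0, 0, 0, 0, 0, 0.95, -1]
    - [0, 0, 0, 0, 0, 0.9, -1]
    - [0, 0, 0, 0, 0, 0, -1]

```text
time_s: 5.8
position: [0.5424, -0.1572, 0.2726]
tcp_rot: [[0.278, 0.961, 0.0], [0.961, -0.278, -0.0], [-0.0, 0.0, -1.0]]
force: [-0.2, 0.5, -0.8]
opening: 1.004
```

```bash
python3 - <<'E'
from h import *
s=status.read_state(); print(s["position"],np.array(s["tcp_rot"]),s["joint_positions"])
c=cap("wrist"); cv2.imwrite("pics/w1.png",c["img"][:,:,::-1])
np.savez("wrist1.npz",**{k:np.array(v) for k,v in c.items()})
for n in("bar","bar_tab","carrier_handle"):
    for r in models.masks_of("wrist",n)[:2]: print(n,round(r["confidence"],2),r["extent"])
    for r in models.landmark_of("wrist",n)[:2]: print(n,round(r["confidence"],2),r["point"])
w=cloud(c);z=w[...,2]
def rect(p):
    r=cv2.minAreaRect((p*1000).astype(np.float32)); b=cv2.boxPoints(r); 
    e=[b[1]-b[0],b[2]-b[1]]; l=max(e,key=np.linalg.norm)
    return np.round(r[0],1), np.round(sorted(r[1]),1), round(np.degrees(np.arctan2(l[1],l[0])),2)
for lo,hi in((.187,.203),(.153,.162),(.13,.145),(.07,.09),(.055,.068),(.014,.026)):
    m=(z>lo)&(z<hi)
    nl,lab,st,ce=cv2.connectedComponentsWithStats(m.astype(np.uint8))
    for i in range(1,nl):
        if st[i,4]>60: p=w[lab==i]; print((lo,hi),st[i,4],ce[i],rect(p[:,:2]),np.round(np.median(p,0),4))
E
```

```text
[ 0.5424 -0.1572  0.2726] [[ 0.2779  0.9606  0.0001]
 [ 0.9606 -0.2779 -0.    ]
 [-0.      0.0001 -1.    ]] [-27.5027  22.3569  87.4241   0.0005  70.213  -11.3656]
bar 0.98 [10.6, 0.0, 165.0, 126.4]
bar 0.86 [102.0, 241.8, 229.6, 369.9]
bar 0.91 [351.4, 268.8]
bar 0.62 [168.1, 305.8]
bar_tab 0.83 [104.9, 239.4, 227.2, 368.9]
bar_tab 0.73 [335.9, 129.1, 375.6, 380.2]
bar_tab 0.71 [159.4, 317.7]
bar_tab 0.61 [356.8, 282.4]
carrier_handle 0.77 [286.9, 177.7, 401.3, 315.5]
carrier_handle 0.95 [344.2, 268.6]
(0.187, 0.203) 1116 [356.7133 283.8199] (array([ 561.4, -189.8]), array([14.2, 39.7]), np.float32(72.88)) [ 0.5613 -0.1882  0.1939]
(0.153, 0.162) 3494 [354.5856 198.0063] (array([ 571.2, -158.2]), array([ 20.3, 142.6]), np.float32(72.83)) [ 0.5783 -0.1337  0.1582]
(0.153, 0.162) 780 [348.0974 363.9769] (array([ 535.8, -272.6]), array([20.2, 32.9]), np.float32(72.95)) [ 0.5356 -0.272   0.1581]
(0.153, 0.162) 81 [365.9877 363.6543] (array([ 548.1, -278.6]), array([ 6.9, 15.4]), np.float32(40.63)) [ 0.5504 -0.2754  0.1575]
(0.13, 0.145) 82 [328.4512 350.0732] (array([ 520.8, -265.3]), a
[... 1970 characters left out ...]
float32(21.35)) [ 0.5418 -0.0155  0.0204]
(0.014, 0.026) 787 [506.6086 160.1842] (array([ 756.8, -162.5]), array([30.8, 51. ]), np.float32(5.92)) [ 0.7544 -0.1683  0.0201]
(0.014, 0.026) 3445 [299.3228 189.0583] (array([ 523. , -178.9]), array([ 75.1, 204.9]), np.float32(72.02)) [ 0.5298 -0.1117  0.0202]
(0.014, 0.026) 1415 [394.959  161.6127] (array([ 627.2, -151.4]), array([44.1, 89.5]), np.float32(73.49)) [ 0.6385 -0.1346  0.0201]
(0.014, 0.026) 422 [391.2915 296.0142] (array([ 589.2, -278.6]), array([40.6, 53.6]), np.float32(72.84)) [ 0.6005 -0.2918  0.0201]
(0.014, 0.026) 113 [161.2124 304.    ] (array([ 325. , -220.6]), array([ 3.7, 23.2]), np.float32(-63.89)) [ 0.3248 -0.2203  0.0202]
```

View pics/w1.png

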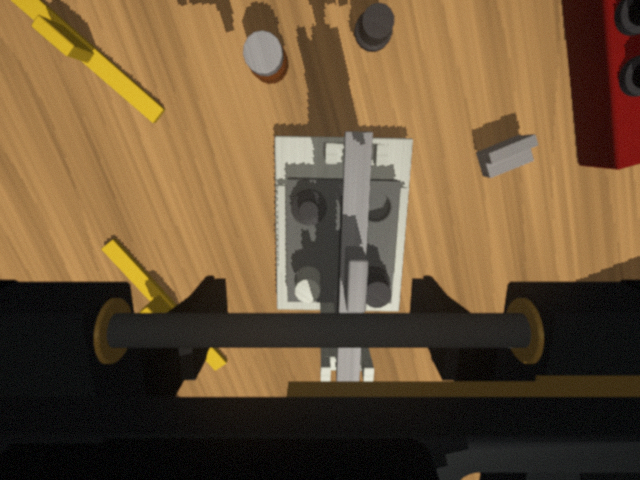

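The wrist view shows the bar's tab top at (357,283), the plug at (305,289), holder_mid at (308,206), holder_big at (378,290) and the empty pocket at (378,207). The wrist depth puts the tab centre at (0.5613, -0.190) with yaw 72.9°. I align over it and descend.

Call:
send_rows:
  moves:
    - [-0.5, 0.55, 0, 0, 0, 0.1, -1]
    - [-0.53, 0.56, 0, 0, 0, 0, -1]
    - [0, 0, 0, 0, 0, 0, -1]
    - [0, 0, 1, 0, 0, 0, -1]
    - [0, 0, 1, 0, 0, 0, -1]
    - [0, 0, 1, 0, 0, 0, -1]
    - [0, 0, 0.8, 0, 0, 0, -1]
    - [0, 0, 0.5, 0, 0, 0, -1]
    - [0, 0, 0, 0, 0, 0, -1]

```text
time_s: 7.28
position: [0.561, -0.1896, 0.1642]
tcp_rot: [[0.297, 0.955, -0.002], [0.955, -0.297, 0.001], [0.001, -0.002, -1.0]]
force: [-0.7, -0.4, 0.1]
opening: 0.999
```

```bash
python3 - <<'E'
from h import *
c=cap("wrist"); cv2.imwrite("pics/w2.png",c["img"][:,:,::-1])
c=cap("scene"); cv2.imwrite("pics/s2.png",cv2.resize(c["img"][150:310,170:380,::-1],None,fx=3.5,fy=3.5))
E
```

```text
(no output)
```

View pics/w2.png

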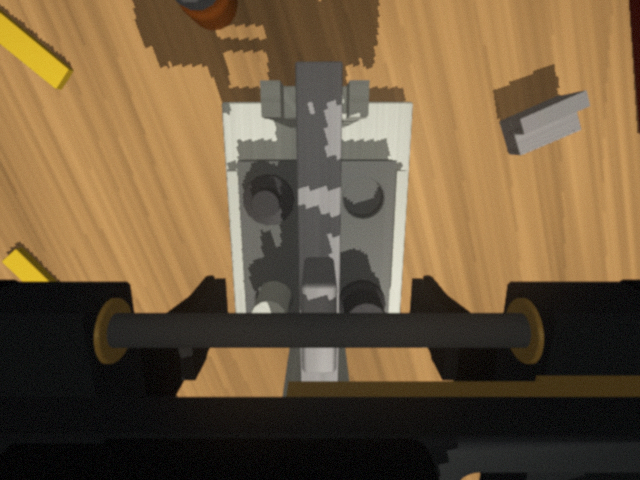

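View pics/s2.png

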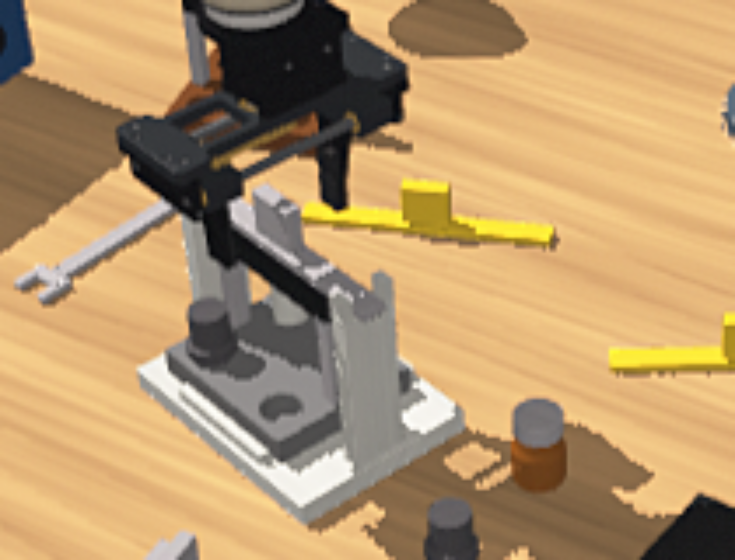

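The tab sits centred between the jaws at (319,330) and the jaws straddle it. I close the fingers.

Call:
send_rows:
  moves:
    - [0, 0, 0, 0, 0, 0, 1]
    - [0, 0, 0, 0, 0, 0, 1]
    - [0, 0, 0, 0, 0, 0, 1]
    - [0, 0, 0, 0, 0, 0, 1]
    - [0, 0, 0, 0, 0, 0, 1]
    - [0, 0, 0, 0, 0, 0, 1]

```text
time_s: 8.12
position: [0.5615, -0.1899, 0.165]
tcp_rot: [[0.296, 0.955, -0.0], [0.955, -0.296, 0.0], [-0.0, -0.0, -1.0]]
force: [0.2, -0.2, 1.0]
opening: 0.4
```

Call:
send_rows:
  moves:
    - [0, 0, 0, 0, 0, 0, 1]
    - [0, 0, 0, 0, 0, 0, 1]
    - [0, 0, 0, 0, 0, 0, 1]
    - [0, 0, 0, 0, 0, 0, 1]
    - [0, 0, 0, 0, 0, 0, 1]
    - [0, 0, 0, 0, 0, 0, 1]

```text
time_s: 8.88
position: [0.5614, -0.1899, 0.165]
tcp_rot: [[0.296, 0.955, -0.0], [0.955, -0.296, 0.0], [0.0, -0.0, -1.0]]
force: [-1.0, -1.1, 0.1]
opening: 0.159
```

Call:
send_rows:
  moves:
    - [0, 0, 0, 0, 0, 0, 1]
    - [0, 0, -0.4, 0, 0, 0, 1]
    - [0, 0, -0.8, 0, 0, 0, 1]
    - [0, 0, -0.8, 0, 0, 0, 1]
    - [0, 0, -0.8, 0, 0, 0, 1]
    - [0, 0, -0.4, 0, 0, 0, 1]
    - [0, 0, 0, 0, 0, 0, 1]

```text
time_s: 9.75
position: [0.5619, -0.1901, 0.2459]
tcp_rot: [[0.296, 0.955, 0.002], [0.955, -0.296, -0.001], [-0.0, 0.002, -1.0]]
force: [0.2, 0.0, -1.0]
opening: 0.161
```

Call:
send_rows:
  moves:
    - [0.5, -0.15, 0, 0, 0, 0, 1]
    - [1, -0.29, 0, 0, 0, 0, 1]
    - [1, -0.29, 0, 0, 0, 0, 1]
    - [1, -0.29, 0, 0, 0, 0, 1]
    - [1, -0.29, 0, 0, 0, 0, 1]
    - [1, -0.29, 0, 0, 0, 0, 1]
    - [1, -0.29, 0, 0, 0, 0, 1]
    - [1, -0.29, 0, 0, 0, 0, 1]
    - [1, -0.29, 0, 0, 0, 0, 1]
    - [1, -0.29, 0, 0, 0, 0, 1]
    - [1, -0.29, 0, 0, 0, 0, 1]
    - [1, -0.29, 0, 0, 0, 0, 1]

```text
time_s: 11.25
position: [0.5657, 0.1112, 0.2439]
tcp_rot: [[0.296, 0.955, -0.003], [0.955, -0.296, 0.0], [-0.0, -0.003, -1.0]]
force: [-0.9, 0.4, -2.0]
opening: 0.154
```

Call:
send_rows:
  moves:
    - [1, -0.29, 0, 0, 0, 0, 1]
    - [1, -0.29, 0, 0, 0, 0, 1]
    - [1, -0.29, 0, 0, 0, 0, 1]
    - [1, -0.29, 0, 0, 0, 0, 1]
    - [0.6, -0.2, 0, 0, 0, 0, 1]
    - [0, 0, 0, 0, 0, -0.63, 1]
    - [0, 0, 0, 0, 0, -0.64, 1]
    - [0, 0, 0, 0, 0, 0, 1]
    - [0, 0, 0, 0, 0, 0, 1]

```text
time_s: 12.38
position: [0.5683, 0.2293, 0.2447]
tcp_rot: [[0.081, 0.997, -0.001], [0.997, -0.081, -0.0], [-0.0, -0.001, -1.0]]
force: [0.1, -0.5, -1.7]
opening: 0.16
```

```bash
python3 - <<'E'
from h import *
c=cap("wrist"); cv2.imwrite("pics/w3.png",c["img"][:,:,::-1])
t=cap("top"); 
c=cap("scene"); cv2.imwrite("pics/s3.png",cv2.resize(c["img"][170:390,200:500,::-1],None,fx=2.5,fy=2.5))
w=cloud(c)
m=models.masks_of("scene","bar")
for r in m: print(r["confidence"],r["extent"],np.nanmedian(w[r["mask"]],0))
def rect(p):
    r=cv2.minAreaRect((p*1000).astype(np.float32)); b=cv2.boxPoints(r); 
    e=[b[1]-b[0],b[2]-b[1]]; l=max(e,key=np.linalg.norm)
    return np.round(r[0],1), np.round(sorted(r[1]),1), round(np.degrees(np.arctan2(l[1],l[0])),2)
for n,cc in(("top",t),("scene",c)):
  W=cloud(cc);im=cc["img"].astype(int)
  mm=(im.max(2)<50)&(abs(W[...,2])<.012)&(W[...,0]>.4)&(W[...,0]<.75)&(W[...,1]>.05)&(W[...,1]<.42)
  mm=cv2.morphologyEx(mm.astype(np.uint8),cv2.MORPH_OPEN,np.ones((3,3)))>0
  print(n,mm.sum(),rect(W[mm][:,:2]))
p=w.reshape(-1,3); p=p[(abs(p[:,0]-.57)<.06)&(abs(p[:,1]-.23)<.12)&(p[:,2]>.225)&(p[:,2]<.245)]
print(len(p),p.min(0) if len(p) else 0,p.max(0) if len(p) else 0)
E
```

```text
0.89 [256.5, 202.7, 328.1, 220.9] [ 0.326  -0.2304  0.0073]
0.82 [361.4, 229.4, 460.1, 273.2] [0.5747 0.2486 0.2375]
0.63 [217.4, 211.1, 286.7, 280.9] [ 0.5745 -0.1999  0.0426]
0.62 [342.6, 243.1, 401.8, 258.3] [0.3617 0.0592 0.0076]
top 9 (array([509.5, 227.7]), array([6.9, 8.1]), np.float32(1.47))
scene 4575 (array([568.4, 234. ]), array([135.1, 260.5]), np.float32(85.54))
705 [0.5494 0.1216 0.227 ] [0.5889 0.3338 0.245 ]
```

View pics/w3.png

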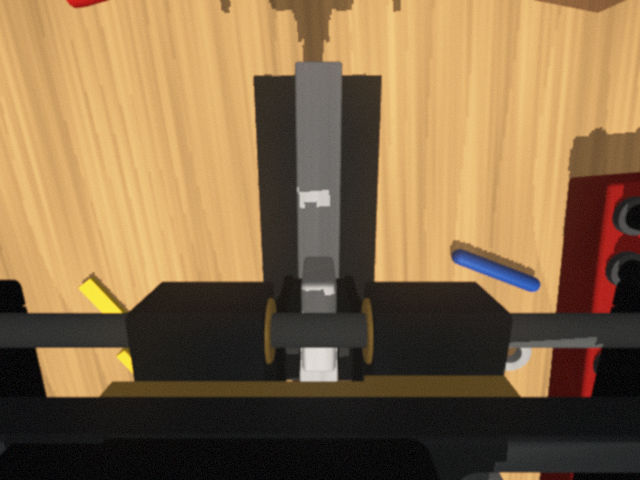

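View pics/s3.png

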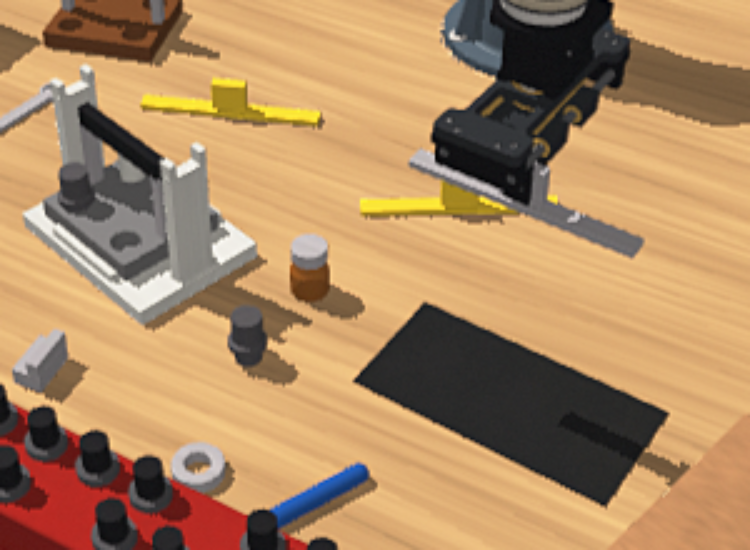

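The wrist view shows the bar held level at column 319 and parallel to the mat (columns 255-380). I lower it.

Call:
send_rows:
  moves:
    - [0, 0.05, 0.5, 0, 0, 0, 1]
    - [0, 0, 1, 0, 0, 0, 1]
    - [0, 0, 1, 0, 0, 0, 1]
    - [0, 0, 1, 0, 0, 0, 1]
    - [0, 0, 1, 0, 0, 0, 1]
    - [0, 0, 1, 0, 0, 0, 1]
    - [0, 0, 1, 0, 0, 0, 1]
    - [0, 0, 1, 0, 0, 0, 1]
    - [0, 0, 0.6, 0, 0, 0, 1]
    - [0, 0, 0.4, 0, 0, 0, 1]
    - [0, 0, 0.2, 0, 0, 0, 1]
    - [0, 0, 0, 0, 0, 0, 1]

```text
time_s: 14.08
position: [0.5701, 0.2293, 0.0277]
tcp_rot: [[0.079, 0.997, 0.0], [0.997, -0.079, 0.0], [0.0, 0.0, -1.0]]
force: [0.1, 0.4, -1.2]
opening: 0.158
```

Call:
send_rows:
  moves:
    - [0, 0, 0.2, 0, 0, 0, 1]
    - [0, 0, 0.1, 0, 0, 0, 1]
    - [0, 0, 0.05, 0, 0, 0, 1]
    - [0, 0, 0, 0, 0, 0, 1]

```text
time_s: 14.58
position: [0.5698, 0.2292, 0.0188]
tcp_rot: [[0.079, 0.997, -0.0], [0.997, -0.079, -0.0], [-0.0, -0.0, -1.0]]
force: [0.1, 0.8, -2.3]
opening: 0.156
```

Call:
send_rows:
  moves:
    - [0, 0, 0.03, 0, 0, 0, 1]
    - [0, 0, 0.03, 0, 0, 0, 1]
    - [0, 0, 0, 0, 0, 0, 1]

```text
time_s: 14.95
position: [0.57, 0.2293, 0.018]
tcp_rot: [[0.079, 0.997, 0.0], [0.997, -0.079, 0.0], [0.0, 0.0, -1.0]]
force: [-1.8, -0.9, 5.2]
opening: 0.157
```

The force has gone to +5 N, so the bar is on the mat. I release it.

Call:
send_rows:
  moves:
    - [0, 0, 0, 0, 0, 0, 0.4]
    - [0, 0, 0, 0, 0, 0, 0]
    - [0, 0, 0, 0, 0, 0, -0.5]
    - [0, 0, 0, 0, 0, 0, -1]
    - [0, 0, 0, 0, 0, 0, -1]
    - [0, 0, 0, 0, 0, 0, -1]
    - [0, 0, -0.6, 0, 0, 0, -1]
    - [0, 0, -1, 0, 0, 0, -1]
    - [0, 0, -1, 0, 0, 0, -1]
    - [0, 0, -1, 0, 0, 0, -1]
    - [0, 0, -1, 0, 0, 0, -1]
    - [0, 0, -1, 0, 0, 0, -1]

```text
time_s: 16.45
position: [0.5699, 0.2293, 0.1593]
tcp_rot: [[0.079, 0.997, 0.001], [0.997, -0.079, 0.0], [0.0, 0.001, -1.0]]
force: [0.5, 0.1, 0.3]
opening: 1.001
```

```bash
python3 - <<'E'
from h import *
def rect(p):
    r=cv2.minAreaRect((p*1000).astype(np.float32)); b=cv2.boxPoints(r); 
    e=[b[1]-b[0],b[2]-b[1]]; l=max(e,key=np.linalg.norm)
    return np.round(r[0],1), np.round(sorted(r[1]),1), round(np.degrees(np.arctan2(l[1],l[0])),2)
c=cap("scene"); cv2.imwrite("pics/s4.png",cv2.resize(c["img"][170:390,200:500,::-1],None,fx=2.5,fy=2.5))
w=cloud(c)
for r in models.masks_of("scene","bar"): print(r["confidence"],r["extent"],np.nanmedian(w[r["mask"]],0),rect(w[r["mask"]][:,:2]))
print(status.read_state()["joint_positions"])
E
```

```text
0.76 [346.1, 239.4, 407.7, 258.5] [0.3597 0.0628 0.0081] (array([358.9,  60. ]), array([ 24.8, 166.3]), np.float32(-57.08))
0.69 [359.8, 304.1, 447.7, 349.2] [0.575  0.2356 0.0113] (array([551.4, 231.3]), array([ 64.8, 208.3]), np.float32(85.58))
0.68 [259.9, 202.3, 328.1, 221.1] [ 0.3257 -0.2253  0.008 ] (array([ 322.5, -230. ]), array([ 40.6, 208.7]), np.float32(-65.97))
0.6 [206.3, 303.5, 222.9, 328.2] [ 0.7627 -0.1511  0.0215] (array([ 746.5, -162.5]), array([31.8, 80.6]), np.float32(23.94))
[11.5142 33.5423 87.0364  0.0021 58.9675 16.0499]
```

View pics/s4.png

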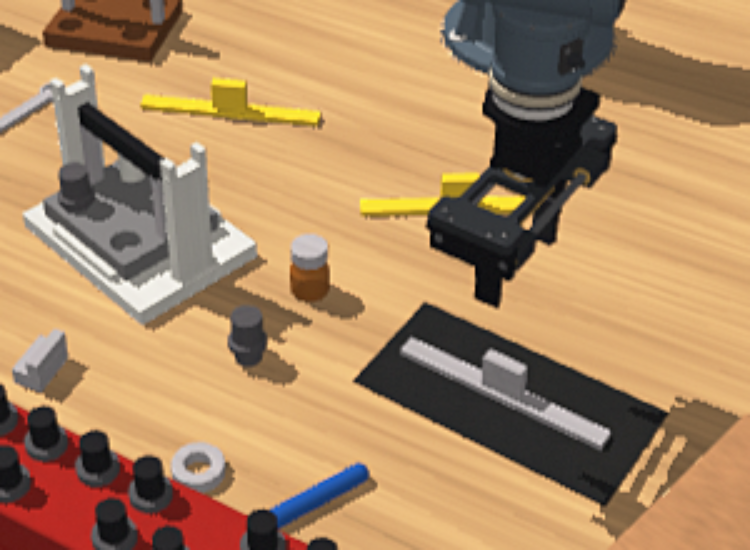

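The bar lies flat and lengthwise in the middle of the mat at crop pixel (505,390), released. I go back over the dock.

Call:
send_rows:
  moves:
    - [0, 0, -1, 0, 0, 0, -1]
    - [0, 0, -1, 0, 0, 0.63, -1]
    - [0, 0, -1, 0, 0, 0.64, -1]
    - [-1, 0.32, -1, 0, 0, 0, -1]
    - [-1, 0.32, 0, 0, 0, 0, -1]
    - [-1, 0.32, 0, 0, 0, 0, -1]
    - [-1, 0.32, 0, 0, 0, 0, -1]
    - [-1, 0.32, 0, 0, 0, 0, -1]
    - [-1, 0.32, 0, 0, 0, 0, -1]
    - [-1, 0.32, 0, 0, 0, 0, -1]
    - [-1, 0.32, 0, 0, 0, 0, -1]
    - [-1, 0.32, 0, 0, 0, 0, -1]

```text
time_s: 18.05
position: [0.5713, -0.0077, 0.2566]
tcp_rot: [[0.297, 0.955, -0.001], [0.955, -0.297, 0.0], [-0.0, -0.001, -1.0]]
force: [0.5, 0.4, 1.2]
opening: 1.005
```

Call:
send_rows:
  moves:
    - [-1, 0.32, 0, 0, 0, 0, -1]
    - [-1, 0.32, 0, 0, 0, 0, -1]
    - [-1, 0.32, 0, 0, 0, 0, -1]
    - [-1, 0.32, 0, 0, 0, 0, -1]
    - [-1, 0.32, 0, 0, 0, 0, -1]
    - [-0.5, 0.15, 0, 0, 0, 0, -1]
    - [0, 0, 0, 0, 0, 0, -1]

```text
time_s: 18.92
position: [0.5726, -0.1516, 0.2568]
tcp_rot: [[0.298, 0.955, -0.001], [0.955, -0.298, 0.001], [0.0, -0.001, -1.0]]
force: [0.8, 0.7, -0.5]
opening: 1.006
```

```bash
python3 - <<'E'
from h import *
s=status.read_state(); print(s["position"],s["joint_positions"])
c=cap("wrist"); cv2.imwrite("pics/w5.png",c["img"][:,:,::-1])
w=cloud(c);z=w[...,2]
def rect(p):
    r=cv2.minAreaRect((p*1000).astype(np.float32)); b=cv2.boxPoints(r); 
    e=[b[1]-b[0],b[2]-b[1]]; l=max(e,key=np.linalg.norm)
    return np.round(r[0],1), np.round(sorted(r[1]),1), round(np.degrees(np.arctan2(l[1],l[0])),2)
near=(np.hypot(w[...,0]-.561,w[...,1]+.19)<.13)
for lo,hi in((.155,.175),(.13,.142),(.07,.09),(.035,.046),(.014,.026)):
    m=near&(z>lo)&(z<hi)
    nl,lab,st,ce=cv2.connectedComponentsWithStats(m.astype(np.uint8))
    for i in range(1,nl):
        if st[i,4]>60: p=w[lab==i]; print((lo,hi),st[i,4],ce[i],rect(p[:,:2]),np.round(np.median(p,0),4))
E
```

```text
[ 0.5726 -0.1516  0.2568] [-25.641   25.5793  84.609    0.0192  69.8637  -8.3218]
(0.155, 0.175) 278 [290.0036 174.6978] (array([568.9, -99. ]), array([ 8. , 13.8]), np.float32(72.02)) [ 0.5692 -0.0986  0.1662]
(0.155, 0.175) 262 [342.4924 174.5496] (array([ 603. , -109.5]), array([ 7.6, 13.6]), np.float32(73.03)) [ 0.6031 -0.1091  0.1662]
(0.13, 0.142) 1673 [316.734  263.9085] (array([ 563.2, -176.8]), array([13.8, 81.3]), np.float32(72.9)) [ 0.5643 -0.1737  0.137 ]
(0.13, 0.142) 300 [317.0533 356.3533] (array([ 539.2, -254.8]), array([14. , 18.3]), np.float32(72.91)) [ 0.5393 -0.2548  0.1369]
(0.13, 0.142) 411 [317.3844 371.6204] (array([ 534.7, -269.9]), array([ 2.6, 43.8]), np.float32(-17.06)) [ 0.5347 -0.2698  0.1362]
(0.07, 0.09) 84 [316.4524 158.4643] (array([588.5, -97.8]), array([ 0.2, 41.4]), np.float32(-17.18)) [ 0.5873 -0.0975  0.0736]
(0.07, 0.09) 61 [316.8689 205.5246] (array([ 575.1, -138.3]), array([ 0.6, 13.8]), np.float32(-17.86)) [ 0.5754 -0.1384  0.0817]
(0.07, 0.09) 180 [279.2833 227.6833] (array([ 533.7, -150.1]), array([17.9, 18.4]), np.float32(-18.04)) [ 0.5332 -0.1493  0.0705]
(0.07, 0.09) 451 [352.5033 304.5676] (array([ 578.4, -244.7]), array([16.2, 29.5]), np.float32(-7.53)) [ 0.5798 -0.2434  0.0826]
(0.07, 0.09) 369 [281.9864 305.1572] (array([ 511. , -225.2]), array([16.1, 26.3]), np.float32(-17.46)) [ 0.5114 -0.2256  0.0761]
(0.035, 0.046) 8078 [318.3105 249.1171] (array([ 556.9, -197.1]), array([120.2, 131.9]), np.float32(72.7)) [ 0.5616 -0.1929  0.0421]
(0.014, 0.026) 4826 [322.484  181.2375] (array([ 562. , -181.8]), array([150.2, 187.2]), np.float32(72.88)) [ 0.5971 -0.1183  0.0201]
(0.014, 0.026) 326 [256.2086 283.5184] (array([ 485.6, -194.1]), array([ 11.2, 115.7]), np.float32(72.79)) [ 0.4754 -0.228   0.0201]
```

View pics/w5.png

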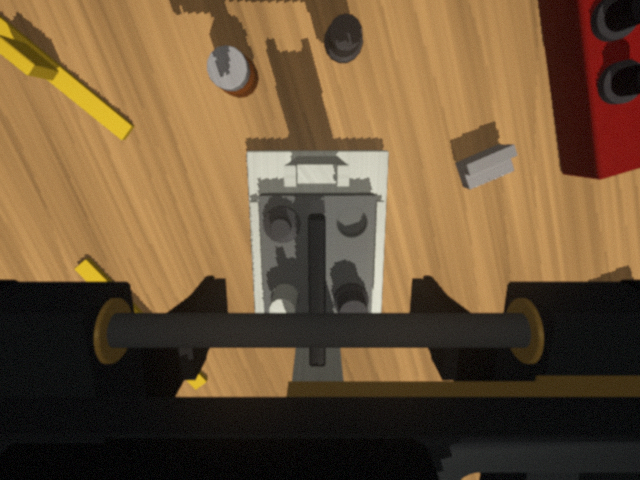

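The handle top runs from (317,213) to (317,366). From depth its centre is (0.5558, -0.2007), and its yaw matches the jaws. holder_big and the plug are at carrier -y and holder_mid is at +y, so the centre of mass should be about 7.5 mm toward -y; I grip there.

Call:
send_rows:
  moves:
    - [-0.8, -0.03, 0, 0, 0, 0, -1]
    - [-0.8, -0.03, 0, 0, 0, 0, -1]
    - [-0.78, 0, 0, 0, 0, 0, -1]
    - [0, 0, 0.5, 0, 0, 0, -1]
    - [0, 0, 1, 0, 0, 0, -1]
    - [0, 0, 1, 0, 0, 0, -1]
    - [0, 0, 1, 0, 0, 0, -1]
    - [0, 0, 1, 0, 0, 0, -1]
    - [0, 0, 0.8, 0, 0, 0, -1]
    - [0, 0, 0.5, 0, 0, 0, -1]
    - [0, 0, 0.23, 0, 0, 0, -1]
    - [0, 0, 0, 0, 0, 0, -1]

```text
time_s: 20.48
position: [0.5539, -0.2076, 0.1064]
tcp_rot: [[0.296, 0.955, -0.0], [0.955, -0.296, 0.0], [0.0, -0.0, -1.0]]
force: [0.2, -0.1, -1.0]
opening: 1.0
```

```bash
python3 - <<'E'
from h import *
c=cap("wrist"); cv2.imwrite("pics/w6.png",c["img"][:,:,::-1])
c=cap("scene"); cv2.imwrite("pics/s6.png",cv2.resize(c["img"][150:310,170:380,::-1],None,fx=3.5,fy=3.5))
E
```

```text
(no output)
```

View pics/w6.png

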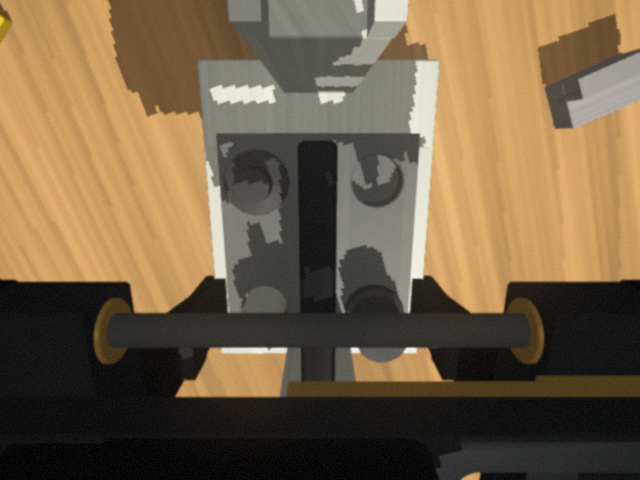

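View pics/s6.png

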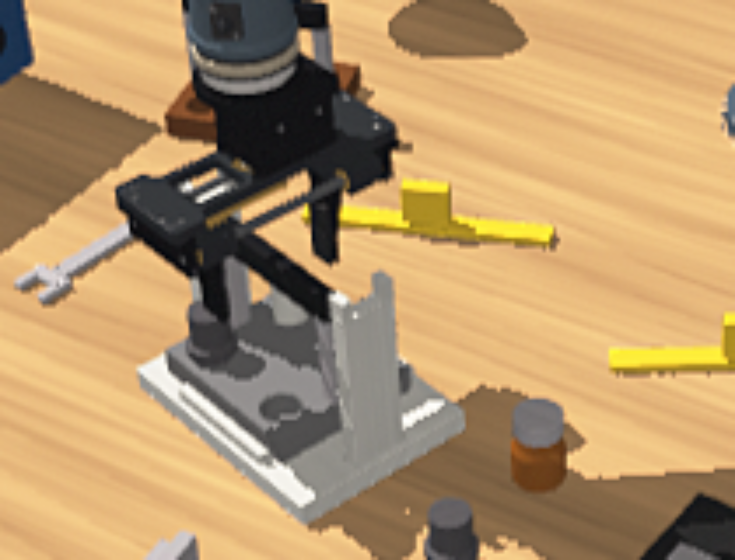

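The handle is centred at column 318 and the jaws straddle it without touching the tools. I close the fingers.

Call:
send_rows:
  moves:
    - [0, 0, 0, 0, 0, 0, 1]
    - [0, 0, 0, 0, 0, 0, 1]
    - [0, 0, 0, 0, 0, 0, 1]
    - [0, 0, 0, 0, 0, 0, 1]
    - [0, 0, 0, 0, 0, 0, 1]
    - [0, 0, 0, 0, 0, 0, 1]
    - [0, 0, 0, 0, 0, 0, 1]
    - [0, 0, 0, 0, 0, 0, 1]
    - [0, 0, 0, 0, 0, 0, 1]
    - [0, 0, 0, 0, 0, 0, 1]
    - [0, 0, 0, 0, 0, 0, 1]
    - [0, 0, 0, 0, 0, 0, 1]

```text
time_s: 22.08
position: [0.5536, -0.2076, 0.1065]
tcp_rot: [[0.296, 0.955, -0.001], [0.955, -0.296, 0.0], [0.0, -0.001, -1.0]]
force: [-1.9, 0.4, 0.3]
opening: 0.156
```

Call:
send_rows:
  moves:
    - [0, 0, 0, 0, 0, 0, 1]
    - [0, 0, -0.1, 0, 0, 0, 1]
    - [0, 0, -0.2, 0, 0, 0, 1]
    - [0, 0, -0.2, 0, 0, 0, 1]
    - [0, 0, -0.1, 0, 0, 0, 1]
    - [0, 0, 0, 0, 0, 0, 1]

```text
time_s: 22.82
position: [0.554, -0.2077, 0.1218]
tcp_rot: [[0.296, 0.955, 0.001], [0.955, -0.296, -0.0], [-0.0, 0.001, -1.0]]
force: [0.9, 0.2, -8.6]
opening: 0.158
```

```bash
python3 - <<'E'
from h import *
s=status.read_state(); print(s["force"],s["moment"],s["opening"])
R=np.array(s["tcp_rot"]); print("tool moment",R.T@s["moment"])
c=cap("wrist"); cv2.imwrite("pics/w7.png",c["img"][:,:,::-1])
w=cloud(c);z=w[...,2]
# block top plane tilt
u=np.array([.294,.956]);v=np.array([.956,-.294])
q=w[...,:2]-np.array([.5558,-.2007]); a=q@u;b=q@v
m=(abs(a)<68)&(abs(b)<.058)&(a<.068)&(a>-.07)&(z>.04)&(z<.064)
A=np.c_[a[m],b[m],np.ones(m.sum())]
for _ in range(5):
    k=np.linalg.lstsq(A,z[m],rcond=None)[0]; r=z[m]-A@k
    ok=abs(r)<.003; 
    idx=np.argwhere(m)[ok]; m=np.zeros_like(m); m[idx[:,0],idx[:,1]]=1; A=np.c_[a[m],b[m],np.ones(m.sum())]
print("slope y,x, z0",k,m.sum())
E
```

```text
[ 0.9099  0.1616 -8.6027] [-0.0805  0.0385  0.0337] 0.15780876991952775
tool moment [ 0.0129 -0.0883 -0.0337]
slope y,x, z0 [-0.0028 -0.0022  0.0574] 14469
```

View pics/w7.png

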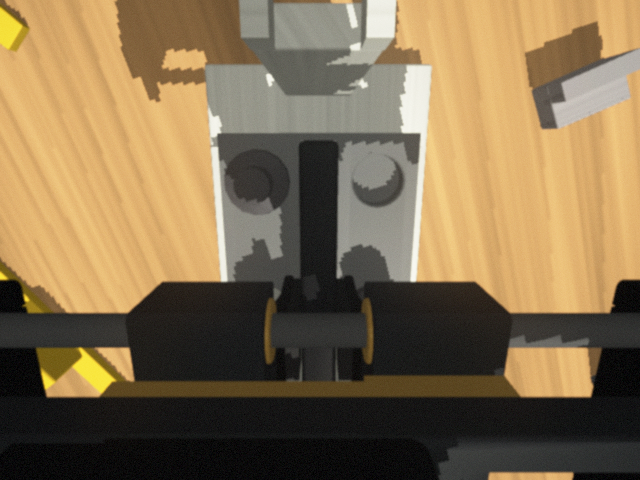

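The carrier hangs level (slopes 0.003 and 0.002, load 8.6 N) after a 15 mm lift. I lift the remaining 105 mm gently.

Call:
send_rows:
  moves:
    - [0, 0, -0.2, 0, 0, 0, 1]
    - [0, 0, -0.4, 0, 0, 0, 1]
    - [0, 0, -0.5, 0, 0, 0, 1]
    - [0, 0, -0.5, 0, 0, 0, 1]
    - [0, 0, -0.5, 0, 0, 0, 1]
    - [0, 0, -0.5, 0, 0, 0, 1]
    - [0, 0, -0.5, 0, 0, 0, 1]
    - [0, 0, -0.5, 0, 0, 0, 1]
    - [0, 0, -0.3, 0, 0, 0, 1]
    - [0, 0, -0.2, 0, 0, 0, 1]
    - [0, 0, -0.1, 0, 0, 0, 1]
    - [0, 0, 0, 0, 0, 0, 1]

```text
time_s: 24.38
position: [0.5538, -0.2076, 0.2264]
tcp_rot: [[0.296, 0.955, -0.0], [0.955, -0.296, 0.0], [0.0, -0.0, -1.0]]
force: [0.4, -0.1, -8.1]
opening: 0.155
```

Call:
send_rows:
  moves:
    - [0, 0, 0, 0, 0, 0, 1]
    - [0, 0, 0, 0, 0, 0, 1]
    - [0, 0, 0, 0, 0, 0, 1]
    - [0, 0, 0, 0, 0, 0, 1]
    - [0, 0, 0, 0, 0, 0, 1]
    - [0, 0, 0, 0, 0, 0, 1]

```text
time_s: 25.12
position: [0.5539, -0.2076, 0.2266]
tcp_rot: [[0.296, 0.955, 0.0], [0.955, -0.296, -0.0], [-0.0, 0.0, -1.0]]
force: [-0.1, 0.0, -8.2]
opening: 0.156
```

```bash
python3 - <<'E'
from h import *
s=status.read_state(); print(s["position"],s["force"],s["moment"],s["opening"],np.abs(s["qvel"]).max())
c=cap("wrist")
w=cloud(c);z=w[...,2]
u=np.array([.294,.956]);v=np.array([.956,-.294])
q=w[...,:2]-np.array([.5558,-.2007]); a=q@u;b=q@v
m=(abs(b)<.058)&(a<.068)&(a>-.07)&(z>.14)&(z<.18)
for _ in range(6):
    A=np.c_[a[m],b[m],np.ones(m.sum())]; k=np.linalg.lstsq(A,z[m],rcond=None)[0]
    ok=abs(z[m]-A@k)<.003; idx=np.argwhere(m)[ok]; m=np.zeros_like(m); m[idx[:,0],idx[:,1]]=1
print("slope y,x, z0",k,m.sum(), "rows",np.argwhere(m).min(0),np.argwhere(m).max(0))
c=cap("scene"); cv2.imwrite("pics/s8.png",cv2.resize(c["img"][120:380,170:480,::-1],None,fx=2.3,fy=2.3)); 
def rect(p):
    r=cv2.minAreaRect((p*1000).astype(np.float32)); return np.round(r[0],1), np.round(r[1],1), r[2]
w=cloud(c)
for r in models.masks_of("scene","bar"):print(r["confidence"],r["extent"],np.nanmedian(w[r["mask"]],0))
t=cap("top"); cv2.imwrite("pics/t8.png",cv2.resize(t["img"][130:350,140:500,::-1],None,fx=2.2,fy=2.2))
E
```

```text
[ 0.5539 -0.2076  0.2266] [-0.1425  0.0332 -8.1777] [-0.0802  0.0381  0.0366] 0.15627074818250936 0.06490165230234658
slope y,x, z0 [ 0.0013 -0.0085  0.1622] 11756 rows [135 221] [296 415]
0.84 [345.6, 237.6, 425.6, 259.8] [0.3519 0.0762 0.008 ]
0.72 [270.6, 346.8, 286.8, 365.9] [0.7881 0.0383 0.0126]
0.65 [280.3, 202.4, 325.4, 219.8] [ 0.3204 -0.2151  0.0096]
0.59 [358.2, 305.7, 447.1, 351.4] [0.5749 0.233  0.0107]
```

View pics/s8.png

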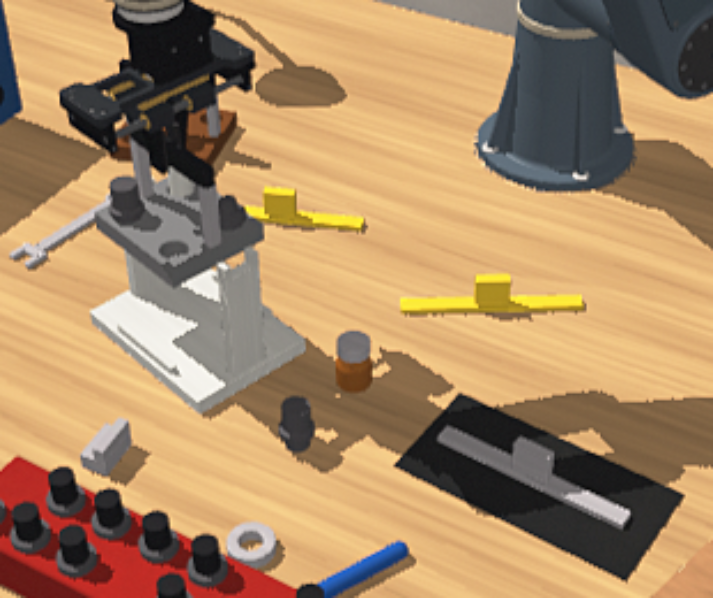

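View pics/t8.png

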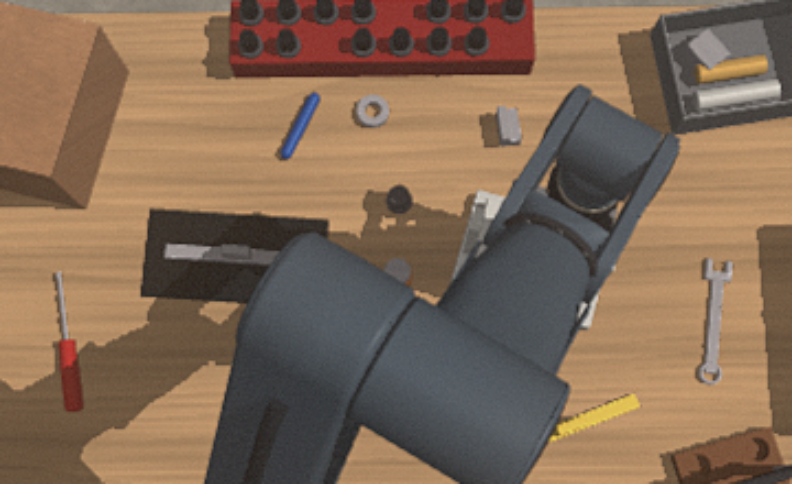

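The carrier is level (slopes under 0.01) with its underside at about 0.140 m. All three tools are standing in their pockets, and the bar is flat on the mat. Handing in.

```bash
python3 - <<'E'
from h import *
print(bot.hand_in())
s=status.read_state(); print(s["time_s"],s["position"],s["force"],s["opening"])
E
```

```text
the job is handed in; nothing more can be done
None
the job is handed in; nothing more can be done
```

I moved the steel bar from the dock's forks to the mat, then lifted the carrier straight up 12 cm by its handle. I handed the job in while still holding it, at about 25 s of the 58 s allowed. The hand-in gave no verdict.

**Bar:** It lies flat, lengthwise and let go, within about 5 mm of the mat's centre. It was still there in the last pictures.

**Carrier:** Before the hand-in it hung still above the dock. Its underside was about 140 mm above the bench, or 120 mm above the dock's plate, with tilt under 0.01 rad. The load was a steady 8.2 N and the grip opening steady at 0.156. All three tools were standing in their pockets.

**Other checks:**
- **Grip force:** it was fixed at about 30 N, below the advised 40 N. I gripped about 7.5 mm toward the heavier end to make up for it, and saw no slip.
- **Bystanders:** all of them looked unmoved in the final pictures. I did not measure their positions.
- **Mat centre:** the top and scene cameras differed by about 4 mm, well inside the 55 mm allowed.

No check failed.

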